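Sort left- and right-hand chassis brackets into their trays and close up the rows

TASK

The three bare aluminium brackets on the bench are left- and right-hand mirror images. Stand each one in the blue tray whose yellow sample is of the same hand, turned like the sample and nested up behind it; then push each tray's follower up until you feel the row go solid, so that bracket butts flush to sample or next bracket without a gap and the follower's own friction keeps the row squeezed tight, with no rattle, when you let go. Push firmly but do not ram the row or force it, do not tip a bracket over, and leave the other things on the bench alone.

Things in the scene. Friction and masses are not known exactly. Their poses are not given: they have to be found in the camera images.
- left_bracket_a: Loose LEFT-hand bracket, bare aluminium. Origin: underside, mid web; z up. Web: upright plate y -55..55, x -4..4, 62 mm high, gripped from above across its 8 mm. Ledge: foot plate 8 mm high, x -30..-4, y -55..36. Flange: upright plate 62 mm high, x 4..26, y 47..55: with the ledge towards you it turns away from you at the left end. 0.1 to 0.2 kg. Starts standing upright, x ahead within 50 degrees
- left_bracket_b: Second loose left-hand bracket, the same in every way as left_bracket_a
- right_bracket: Loose RIGHT-hand bracket, bare aluminium, the mirror image (y to -y) of a left one: origin at the underside, mid web; web x -4..4, y -55..55, 62 mm high; ledge x -30..-4, y -36..55, 8 mm high; flange x 4..26, y -55..-47, 62 mm high: with the ledge towards you it turns away at the right end. 0.1 to 0.2 kg. Starts standing upright, x ahead within 50 degrees
- left_tray: Blue tray for left-hand brackets, fixed, 245 (x) by 138 mm; origin under its centre, x to the far end, ahead of the robot within 5 degrees. Floor 6 mm, side walls 120 mm apart inside, flared rims 31 mm high; 10 mm lip at the near end. At the far end a yellow left-hand sample bracket, axes as the tray's (flange to the far wall); at the near end a black follower. The trays may swap places
- right_tray: Blue tray for right-hand brackets, same as left_tray but with a right-hand sample. In both the sample is clamped in slots and set anywhere from x = 66 to 88 mm (its origin; not told). A bracket flush behind it, axes parallel, lies 34 mm nearer (-x), web on the sample's ledge edge, flange beside that ledge; the next 34 mm nearer again. A wrong hand is held off by its flange
- left_tray_follower (a joint): Follower of left_tray, m: 0 is right back, grows along tray +x, end 0.105, starts at 0 to 0.006. Stays where left: 4 N friction (5 to 9 N with loose brackets ahead), no spring; pressed on a solid row with 12 to 20 N it keeps a squeeze. Black block 118 mm wide, 12 mm thick, top 42 mm above the bench; orange tab in its middle 50 mm wide, 10 mm thick, top 62 mm. 36 mm free behind
- right_tray_follower (a joint): Follower of right_tray, m: the same as left_tray_follower
- left_tray_face (a point): Bottom middle of the left_tray follower's front face (tray x = -72 mm + joint value, 7 mm above the bench); in a tight row it meets the last bracket's ledge edge, 30 mm nearer than that bracket's origin
- left_tray_tab (a point): Point at the middle of the left_tray follower's back, 12 mm behind its front face, 51 mm above the bench (tab height; the tab's back is 1 mm ahead of it)
- right_tray_face (a point): Bottom middle of the right_tray follower's front face (tray x = -72 mm + joint value, 7 mm above the bench); in a tight row it meets the last bracket's ledge edge, 30 mm nearer than that bracket's origin
- right_tray_tab (a point): Point at the middle of the right_tray follower's back, 12 mm behind its front face, 51 mm above the bench (tab height; the tab's back is 1 mm ahead of it)
- multimeter: Bystander, loose: grey-black hand multimeter, 152x78x43 mm, lying at the right front; origin under its centre
- side_cutters: Bystander, loose: red-handled side cutters, 121x42x12 mm, lying at the right; origin under the centre
- pen: Bystander, loose: white marker pen with a blue cap, 121x13x13 mm, lying behind the loose brackets; origin under its centre
- tape: Bystander, loose: roll of amber tape, 64 mm across, 18 mm high, lying flat among the loose brackets; origin under its centre
- sink: Bystander, loose: small finned heat sink, 28x36x18 mm, behind the loose brackets; origin under its centre
- bottle_pink: Bystander, loose: pink bottle with white cap, 53 mm across, 94 mm tall, standing to the left of the trays; origin under its centre
- brush: Bystander, loose: black flat brush, 154x16x9 mm, lying at the left front; origin under its centre

How it is judged:
By the outcome, as a careful person would: the job done as asked, in the order asked, and still so for the second after the job is handed in, with the robot touching nothing.
It also fails if it takes over 72 s, if anything falls off the work surface, if the arm or the gripper's body presses on something with over 40 N, if the wrist force passes 120 N, or if a joint passes its speed limit or range.

ROBOT

A 7-joint arm with a two-finger parallel gripper is mounted at the origin on a cart in front of the work surface, level with it; the furniture and walls round the work are solid. World frame = base frame: x ahead of the robot, y to its left, z up, the work surface at z = 0. Lengths are in m, angles in rad, forces in N, time in s.
With the tool pointing down it reaches from about 0.4 to 0.925 m from the base axis. Payload 4.1 kg.
Tool frame: the origin (TCP) lies midway between the tips of the shut fingers; the grasp point (between the pads) lies 19 mm behind it; z points along the fingers, y is the line along which they close (so a half turn about z gives the same grasp; the last joint's range is limited). The gripper opens to 85 mm and grips with 20 to 120 N. Pads are 22 mm wide; open, the fingers measure 114 mm over their backs; the gripper's body (76 mm by 85 mm) begins 54 mm behind the grasp point. The pads swing forward as they close: fully open they stand 13 mm farther back than shut.
Start: joints at [-1.392, 0.398, 0.045, 1.537, -0.019, 1.207, -0.051], TCP at [0.178, 0.625, 0.231] pointing down, gripper open.
Joint ranges: [-2.82, 2.82], [-0.49, 2.23], [-1.37, 1.46], [0, 2.46], [-1.36, 4.5], [0.23, 2], [-2.94, 2.94]. Speed limits (rad/s): [2.57, 2.57, 3.14, 3.14, 3.14, 3.14, 3.14].

INTERFACE

Orientations are given as a rotation vector (axis times angle).
In Python, from rig import * gives the robot as it stands. Calls block until the motion is done:
- goto(position, orientation): joint-space move of the TCP to a pose.
- servo_line(position, orientation=None, speed=0.15): straight line of the TCP; orientation=None keeps the orientation; speed is the mean speed in m/s.
- goto_joints(angles): joint-space move.
- ungrasp() and grab(strength=None): open the fingers fully, or close them until they stop; strength is the grip in N (None keeps the last).
- sleep(seconds).
- inverse_kinematics(position, orientation): joint angles nearest the present ones, or None.
- get_state(): the state.
- snapshot(name): name is "scene" or "top" or "wrist"; returns a dict with "frame" (384x512x3 uint8, red, green, blue), "camera_matrix" (3x3 intrinsics, pixels), "dist" ([k1, k2, p1, p2, k3] as OpenCV has them; the pictures are not rectified), "position" and "attitude" of the camera in the world. Camera axes: x right, y down, z forward; pixel columns grow to the right and rows downward; lengths in m; the calibration is good to about 2 mm. A picture is of the moment at which its call begins. There is no depth.
A pose or a line that the arm cannot do raises Unreachable and nothing moves.
- hand_in(): hands the job in; it is judged then, once.
The state is a dict: "t": time; "qpos": joint angles; "joint_velocities": joint speeds; "joint_torque": joint torques, N m; "eef_pos": TCP position; "ee_rot": TCP orientation; "contact_force": force on the tool from outside, world axes, zero at the start; "wrist_torque": the same for the moment, N m; "gripper_width": finger opening in m; "finger_force": force on a finger pad.
Only numpy, scipy, OpenCV 4.12 (cv2) and the standard library are available. Lean on these libraries where they do the work, as an engineer would, in place of code of your own. Each camera call takes 0.05 s, during which the arm holds its last target. There are 200 camera calls.

## Working session

There is one attempt and no reset: what is moved stays moved. The work goes in short steps, each a Python script; the robot and the scene stay as the last script left them, time stands still between calls to the robot, and variables do not carry over. Pictures are saved under pics/ and viewed, at most 10 in all, crops included, and the job is handed in when it is done.

```bash
mkdir -p pics; ls
python3 - <<'E'
from rig import *
import cv2,numpy as np
for n in ("scene","top"):
    s=snapshot(n); cv2.imwrite(f"pics/{n}0.png",cv2.resize(s["frame"][:,:,::-1],(800,600),interpolation=cv2.INTER_CUBIC))
    print(n,s["camera_matrix"],s["dist"],s["position"],s["attitude"])
st=get_state();print(st["t"],st["eef_pos"],st["ee_rot"],st["contact_force"],st["gripper_width"])
E
```

```text
pics
scene [[347.16231493   0.         254.54009035]
 [  0.         347.16231493 197.26776654]
 [  0.           0.           1.        ]] [-0.09397519  0.          0.          0.          0.        ] [-0.13262231 -0.51189152  0.92287498] [-2.18076467  1.08739283 -0.43046678]
top [[356.47942063   0.         253.88902339]
 [  0.         356.47942063 192.14050867]
 [  0.           0.           1.        ]] [-0.02991109  0.          0.          0.          0.        ] [ 0.21508586 -0.0221186   1.28920308] [-2.07848817  2.1328898  -0.23478908]
0.1 [0.17809975 0.62452984 0.23035353] [-4.34834181e-01 -3.11124540e+00  2.81318889e-03] [1.1206649  1.21449222 0.01317284] 0.0852018536024054
```

View pics/scene0.png

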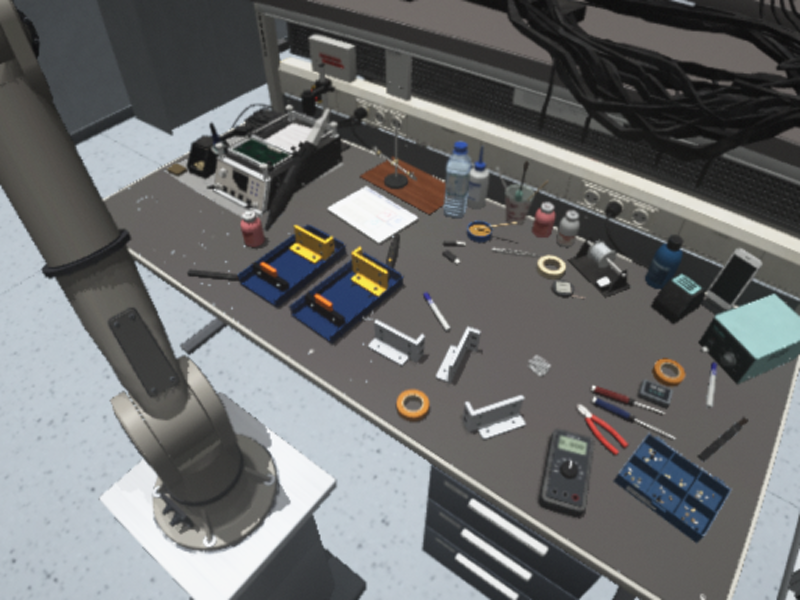

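View pics/top0.png

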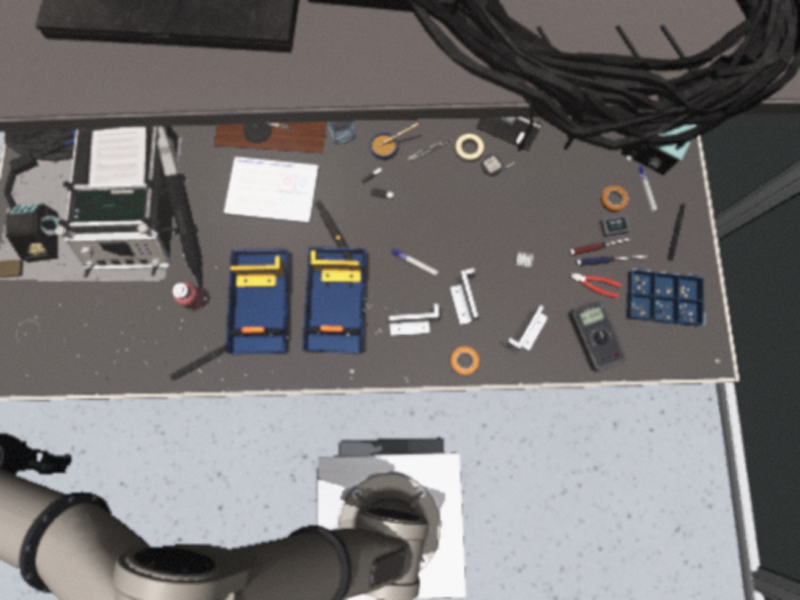

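The top view shows the right-hand sample in the left tray, near (257,267), and the left-hand sample in the right tray, near (335,267). The loose brackets are near (413,320), (465,295) and (530,328), so I'll take close wrist views of both areas.

```bash
cat > h.py <<'E'
from rig import *
import cv2,numpy as np
from scipy.spatial.transform import Rotation as R
from scipy.optimize import least_squares
def unproj(s,px,z=0.):
    p=cv2.undistortPoints(np.array(px,float).reshape(-1,1,2),s["camera_matrix"],np.array(s["dist"]))[:,0]
    M=R.from_rotvec(s["attitude"]).as_matrix(); d=np.c_[p,np.ones(len(p))]@M.T
    o=np.array(s["position"]); return o+d*((z-o[2])/d[:,2])[:,None]
def proj(s,P):
    M=R.from_rotvec(s["attitude"]); r=M.inv(); 
    return cv2.projectPoints(np.array(P,float).reshape(-1,1,3),r.as_rotvec(),-r.apply(s["position"]),s["camera_matrix"],np.array(s["dist"]))[0][:,0]
def down(yaw): # tool z down, tool x axis at yaw (world)
    c,s=np.cos(yaw),np.sin(yaw)
    return R.from_matrix(np.array([[c,s,0],[s,-c,0],[0,0,-1]])).as_rotvec()
def save(s,n,f=None):
    im=s["frame"] if f is None else f
    cv2.imwrite(f"pics/{n}.png",cv2.resize(im[:,:,::-1],(800,600),interpolation=cv2.INTER_CUBIC))
def snap(cam,n):
    import pickle
    s=snapshot(cam); pickle.dump(s,open(n+".pkl","wb")); save(s,n); return s
E
python3 - <<'E'
from h import *
s=snapshot("top")
k=512/800
for p in [(257,267),(335,267),(259,300),(335,300),(413,325),(465,300),(530,328),(465,360),(185,295)]: print(p,unproj(s,[(p[0]*k,p[1]*k)],0.0).round(3)[0])
print(R.from_rotvec(get_state()["ee_rot"]).as_matrix().round(2))
def look(x,y,z,n):
    for yaw in (0,np.pi,np.pi/2,-np.pi/2):
        q=inverse_kinematics([x,y,z],down(yaw)); print(yaw,None if q is None else np.round(q,2))
look(.55,.2,.35,0);look(.55,-.2,.35,0)
w=snapshot("wrist");print(w["camera_matrix"],w["position"],R.from_rotvec(w["attitude"]).as_matrix().round(2))
E
```

```text
(257, 267) [0.594 0.306 0.   ]
(335, 267) [0.589 0.118 0.   ]
(259, 300) [0.513 0.299 0.   ]
(335, 300) [0.508 0.118 0.   ]
(413, 325) [ 0.443 -0.065  0.   ]
(465, 300) [ 0.5  -0.19  0.  ]
(530, 328) [ 0.429 -0.34   0.   ]
(465, 360) [ 0.358 -0.183  0.   ]
(185, 295) [0.529 0.477 0.   ]
[[-0.96  0.27 -0.  ]
 [ 0.27  0.96 -0.  ]
 [-0.   -0.   -1.  ]]
0 [-1.01  0.27  0.74  1.53 -0.19  1.41 -1.82]
3.141592653589793 [-0.74  0.23  0.39  1.53 -0.09  1.4   1.23]
1.5707963267948966 [-0.92  0.25  0.63  1.53 -0.15  1.4  -0.28]
-1.5707963267948966 [-0.58  0.22  0.2   1.52 -0.04  1.4   2.76]
0 [-0.56  0.4   1.16  1.54 -0.37  1.44 -0.95]
3.141592653589793 [-0.59  0.44  1.24  1.54 -0.42  1.46  2.23]
1.5707963267948966 [-0.55  0.39  1.14  1.54 -0.36  1.44  0.61]
-1.5707963267948966 [-0.6   0.46  1.27  1.54 -0.44  1.47 -2.46]
[[335.82322639   0.         255.23024182]
 [  0.         335.82322639 184.77955733]
 [  0.           0.           1.        ]] [0.09787882 0.64778388 0.37362487] [[ 0.28  0.91  0.31]
 [ 0.96 -0.26 -0.09]
 [-0.    0.32 -0.95]]
```

Run:
```python
from h import *
goto([.56,.2,.33],down(0)); a=snap("wrist","w_tray"); print(get_state()["t"])
goto([.52,-.2,.30],down(0)); b=snap("wrist","w_br"); st=get_state();print(st["t"],st["qpos"])
```

```text
2.3333
3.875 [-0.56817145  0.33345692  1.09608892  1.68367916 -0.30615244  1.31306464
 -0.98266827]
```

View pics/w_tray.png

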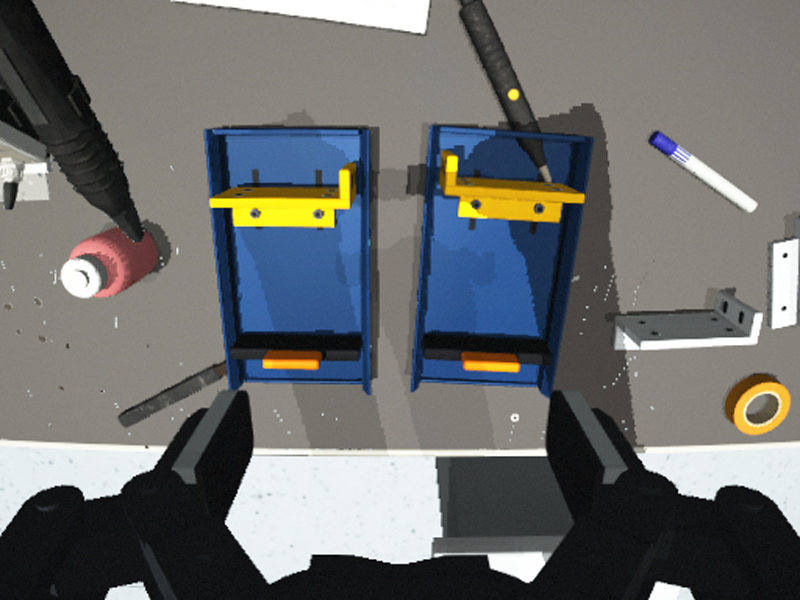

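View pics/w_br.png

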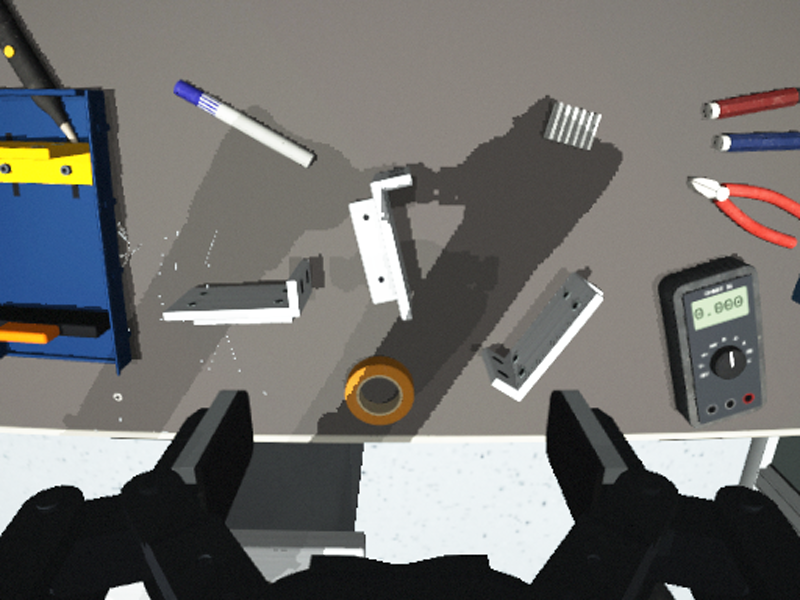

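The tray view shows the right-hand sample at (280,195) and the left-hand sample at (510,190), with follower tabs at (291,360) and (490,362). In the bracket view, A at (240,300) is right-hand, and B (385,250) and C (545,335) are left-hand. I'll zoom in for keypoints.

Run:
```python
import pickle,cv2,numpy as np
def crop(n,x,y,w=130,h=98):
    f=pickle.load(open(n+".pkl","rb"))["frame"][y:y+h,x:x+w,::-1]
    c=cv2.resize(f,None,fx=3,fy=3,interpolation=cv2.INTER_CUBIC)
    for i in range(0,w,10): 
        cv2.line(c,(i*3,0),(i*3,6 if i%50 else 12),(0,255,0),1)
        if i%20==0: cv2.putText(c,str(x+i),(i*3,20),0,.35,(0,255,0),1)
    for j in range(0,h,10):
        cv2.line(c,(0,j*3),(6,j*3),(0,255,0),1)
        if j%20==0: cv2.putText(c,str(y+j),(8,j*3+4),0,.35,(0,255,0),1)
    return c
a=np.vstack([np.hstack([crop("w_br",95,150),crop("w_br",190,107)]),np.hstack([crop("w_br",290,165),crop("w_tray",125,75)])])
cv2.imwrite("pics/z1.png",a)
b=np.vstack([np.hstack([crop("w_tray",125,75),crop("w_tray",255,75)]),np.hstack([crop("w_tray",135,165),crop("w_tray",250,165)])])
cv2.imwrite("pics/z2.png",b); print(a.shape)
```

```text
(588, 780, 3)
```

View pics/z1.png

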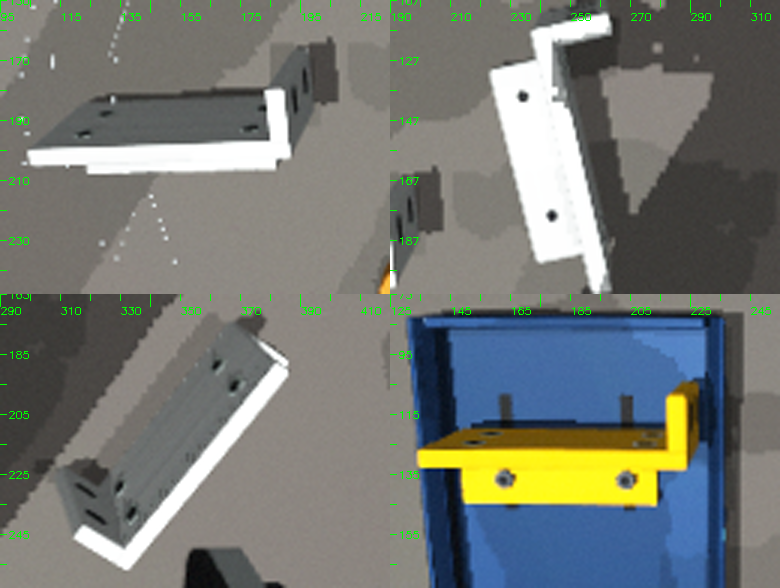

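View pics/z2.png

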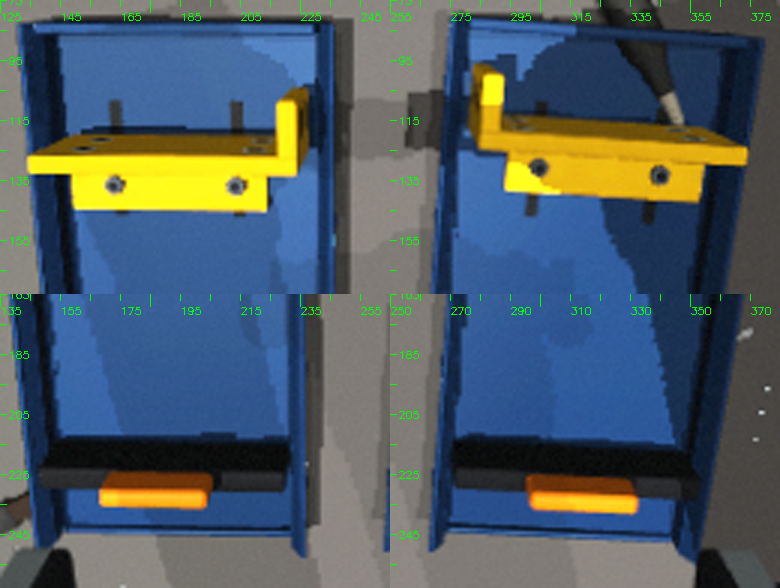

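```bash
cat > fit.py <<'E'
from h import *; import pickle
br=pickle.load(open("w_br.pkl","rb")); tr=pickle.load(open("w_tray.pkl","rb"))
def fit(s,pts,x0):
    P=np.array([p[:3] for p in pts],float)/1000; U=np.array([p[3:] for p in pts])
    def f(v):
        c,n=np.cos(v[2]),np.sin(v[2])
        W=np.c_[v[0]+c*P[:,0]-n*P[:,1],v[1]+n*P[:,0]+c*P[:,1],P[:,2]]
        return (proj(s,W)-U).ravel()
    r=least_squares(f,x0,loss="soft_l1"); print(r.x[:2].round(4),np.degrees(r.x[2]).round(1),"res px",np.abs(f(r.x).reshape(-1,2)).max(1).round(1)); return r.x
O={}
O["A"]=fit(br,[(-4,55,62,104.3,205),(4,55,62,104.7,200.3),(-4,-55,62,191.7,202.7),(26,-55,62,190,179.7),(26,-47,62,183.3,180),(4,-47,62,185,197.3)],[.44,-.06,0])
O["B"]=fit(br,[(26,55,62,262,111.7),(26,47,62,263.3,118),(-4,55,62,237.7,116.7),(-4,-55,62,257.3,204.8),(4,-55,62,263,203),(4,47,62,245,122),(-30,36,8,223.3,130.3),(-30,-55,8,240,194.7)],[.48,-.19,-1.3])
O["C"]=fit(br,[(-4,55,62,332.3,257),(26,55,62,315,246.3),(26,47,62,317.3,242.7),(-4,-55,62,386,189.3),(4,47,62,332.7,249.3)],[.43,-.34,.9])
O["SR"]=fit(tr,[(-4,55,68,134.3,132.7),(4,55,68,134.7,127),(-4,-55,68,223.7,133.7),(26,-55,68,224,107.3),(26,-47,68,217.3,107.7),(4,-47,68,217.7,127.3),(-30,-36,14,214,145.7),(-30,55,14,149.3,145)],[.59,.3,0])
O["SL"]=fit(tr,[(-4,55,68,285.7,124.7),(26,55,68,285.7,99),(26,47,68,292.7,99.7),(4,47,68,292.7,119),(-4,-55,68,373.7,129.7),(4,-55,68,374,124),(-30,36,14,293.3,138.3),(-30,-55,14,358,142.3)],[.59,.12,0])
for n,t,px in (("SR","R",[(168.3,236.3),(204.3,234.7)]),("SL","L",[(297,238),(332.3,238)])):
    w=unproj(tr,px,.062); s=O[n]; c,k=np.cos(s[2]),np.sin(s[2])
    d=w[:,:2]-s[:2]; loc=np.c_[d@[c,k],d@[-k,c]]; print(t,"tab back rel sample",loc.round(4))
    O["T"+t]=loc.mean(0)
pickle.dump(O,open("O.pkl","wb"))
E
python3 fit.py
```

```text
[ 0.4522 -0.0658] 2.0 res px [0.8 0.8 0.4 0.3 0.2 0.2]
[ 0.502  -0.1929] -77.3 res px [0.8 0.7 1.3 0.5 1.  0.2 0.6 1.1]
[ 0.4235 -0.3254] 58.5 res px [0.9 0.5 0.9 0.1 0.8]
[0.5745 0.2942] -0.5 res px [0.4 0.6 0.5 1.1 0.7 0.5 0.7 0.3]
[0.5818 0.1114] -3.0 res px [1.4 0.6 0.4 1.2 0.5 0.8 0.  0.2]
R tab back rel sample [[-0.1475  0.0254]
 [-0.1443 -0.0245]]
L tab back rel sample [[-0.1581  0.0245]
 [-0.1558 -0.0242]]
```

Bracket and tray poses are fitted to about 1 px, and the sizes are consistent. Next I pick A and place it in the right tray.

```bash
cat >> h.py <<'E'
import pickle
def O(): return pickle.load(open("O.pkl","rb"))
def at(f,x,y,z):  # point in frame f=(x,y,yaw)
    c,s=np.cos(f[2]),np.sin(f[2]); return np.array([f[0]+c*x-s*y,f[1]+s*x+c*y,z])
def ori(f): return down(f[2]+np.pi/2)
def rep(m=""):
    s=get_state(); print(m,"t",round(s["t"],2),"p",np.round(s["eef_pos"],4),"F",np.round(s["contact_force"],1),"w",round(s["gripper_width"],4)); return s
def pick(b,yo=0.):
    f=O()[b]
    goto(at(f,0,yo,.14),ori(f)); servo_line(at(f,0,yo,.034),speed=.2); grab(60); rep("grab")
    servo_line(at(f,0,yo,.15),speed=.25); rep("lift")
E
python3 - <<'E'
from h import *
pick("A")
f=O()["SR"]
goto(at(f,-.064,0,.15),ori(f)); servo_line(at(f,-.064,0,.075),speed=.25); servo_line(at(f,-.064,0,.041),speed=.1); rep("placed")
ungrasp(); rep("open"); servo_line(at(f,-.064,0,.16),speed=.3); s=snap("wrist","w_A"); rep()
E
```

```text
grab t 6.4 p [ 0.4526 -0.0657  0.0341] F [-1.2  0.2  1.6] w 0.0071
lift t 7.02 p [ 0.4512 -0.0653  0.149 ] F [-0.4  0.2 -2.1] w 0.0069
placed t 9.32 p [0.5108 0.2948 0.0414] F [ 0.1 -0.5 -1.3] w 0.0069
open t 10.06 p [0.5105 0.2948 0.041 ] F [-0.5 -0.1 -1. ] w 0.0854
 t 10.66 p [0.5098 0.2946 0.1596] F [-0.4 -0.6 -0.1] w 0.0855
```

View pics/w_A.png

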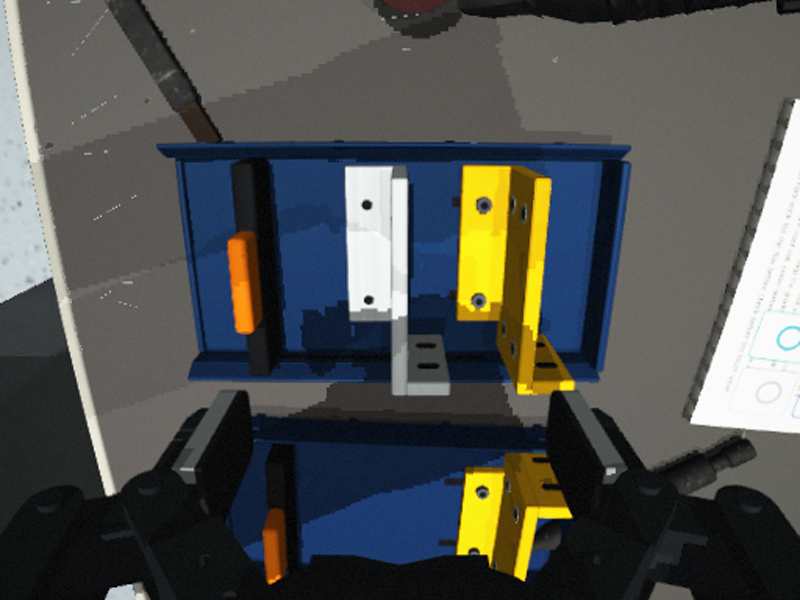

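The right bracket stands upright in its tray, web at (400,280), behind the sample at (525,280) and in front of the follower at (258,270). Next, the two left-hand brackets.

Run:
```python
from h import *
f=O()["SL"]
pick("B")
goto(at(f,-.064,0,.15),ori(f)); servo_line(at(f,-.064,0,.075),speed=.25); servo_line(at(f,-.064,0,.041),speed=.1); rep("placed")
ungrasp(); servo_line(at(f,-.064,0,.15),speed=.3); rep()
yo=-.038
pick("C",yo)
goto(at(f,-.105,yo,.15),ori(f)); servo_line(at(f,-.105,yo,.075),speed=.25); servo_line(at(f,-.105,yo,.042),speed=.1); rep("in")
for d in (-.085,-.075,-.071): servo_line(at(f,d,yo,.042),speed=.06); rep(d)
servo_line(at(f,-.098,yo,.042),speed=.1); servo_line(at(f,-.098,yo,.041),speed=.05);rep("back")
snap("wrist","w_C")
```

```text
grab t 13.81 p [ 0.5022 -0.1929  0.0343] F [0.1 0.6 3.2] w 0.0067
lift t 14.43 p [ 0.5013 -0.1919  0.1487] F [ 0.4  0.  -1.7] w 0.0069
placed t 16.54 p [0.5182 0.1147 0.0412] F [-0.4 -0.3 -1. ] w 0.007
 t 17.79 p [0.5181 0.115  0.1506] F [-0.2 -0.1 -0.5] w 0.0853
grab t 20.87 p [ 0.4561 -0.3454  0.0343] F [-0.7 -0.1  2.9] w 0.0068
lift t 21.48 p [ 0.4553 -0.3443  0.1487] F [-0.2  0.6 -1.4] w 0.0073
in t 24.02 p [0.4757 0.0788 0.0427] F [ 1.1  0.9 -1.3] w 0.007
-0.085 t 24.51 p [0.4956 0.0777 0.0421] F [ 0.2  0.4 -1.9] w 0.0074
-0.075 t 24.82 p [0.5056 0.0772 0.0421] F [-0.7  0.6 -1.6] w 0.0071
-0.071 t 25.07 p [0.5092 0.0771 0.042 ] F [-0.6 -0.6 -1.8] w 0.0072
back t 25.74 p [0.4827 0.0785 0.0411] F [ 0.   0.5 -2.1] w 0.0067
```

View pics/w_C.png

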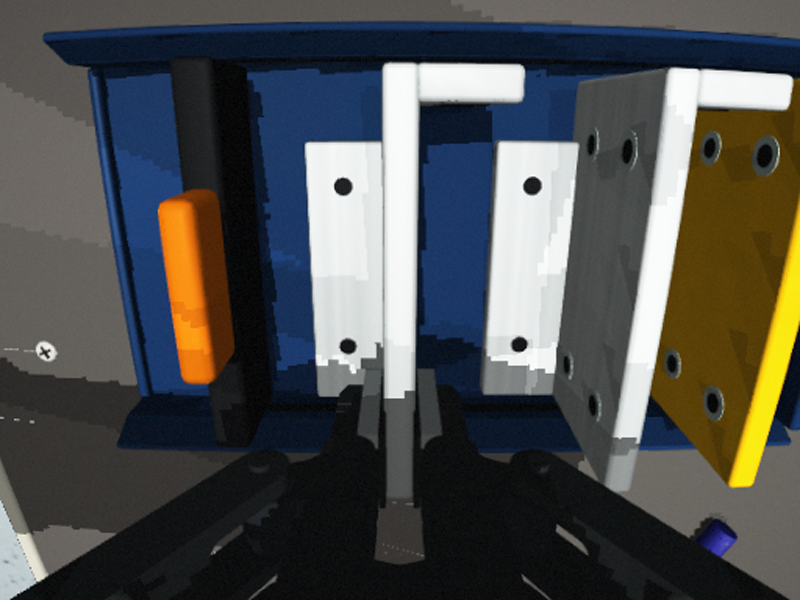

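Both left-hand brackets are upright in the left tray, the gripped web at (400,250) and the first one at (670,270). I'll back off a little for finger room, release, then push the followers while watching force.

```bash
cat > push.py <<'E'
from h import *
def push(S,tab,face):
    f=O()[S]; z=.046; ax=np.array([np.cos(f[2]),np.sin(f[2])])
    x=tab-.032
    goto(at(f,x,0,.10),ori(f)); servo_line(at(f,x,0,z),speed=.2); sleep(.2)
    b=np.mean([(sleep(.02),get_state()["contact_force"][:2]@ax)[1] for _ in range(5)])
    F=lambda: b-np.mean([(sleep(.02),get_state()["contact_force"][:2]@ax)[1] for _ in range(4)])
    end=face-.011-.0145-.007; log=[]; hit=0
    while 1:
        step=.006 if x<end else .0006
        x+=step; servo_line(at(f,x,0,z),speed=.04 if step>.001 else .02); v=F(); log.append((round(x*1e3,1),round(float(v),1)))
        if v>14.5 or x>end+.022: break
    print(S,log); rep("pushed"); sleep(.2); print("F",F())
    servo_line(at(f,x-.02,0,z),speed=.05); servo_line(at(f,x-.02,0,.15),speed=.3); rep("off")
E
python3 - <<'E'
from push import *
f=O()["SL"]; yo=-.038
servo_line(at(f,-.103,yo,.041),speed=.05); ungrasp(); rep("rel"); servo_line(at(f,-.103,yo,.15),speed=.3); grab(60); rep()
push("SL",-.157,-.098)
snap("wrist","w_L")
E
```

```text
rel t 26.77 p [0.477  0.0787 0.041 ] F [-0.3 -0.2 -0.5] w 0.0851
 t 28.06 p [0.477  0.0787 0.15  ] F [-0.4  1.3  0.5] w -0.0001
SL [(-183.0, -0.1), (-177.0, 0.2), (-171.0, -0.2), (-165.0, 2.4), (-159.0, 2.6), (-153.0, 2.7), (-147.0, 3.2), (-141.0, 3.2), (-135.0, 3.1), (-129.0, 3.3), (-128.4, 5.2), (-127.8, 5.0), (-127.2, 5.4), (-126.6, 5.2), (-126.0, 5.0), (-125.4, 5.2), (-124.8, 5.2), (-124.2, 5.8), (-123.6, 7.0), (-123.0, 6.8), (-122.4, 6.0), (-121.8, 6.8), (-121.2, 6.2), (-120.6, 7.1), (-120.0, 9.0), (-119.4, 10.1), (-118.8, 11.6), (-118.2, 12.8), (-117.6, 14.3), (-117.0, 14.8)]
pushed t 39.27 p [0.4603 0.1177 0.0458] F [-15.4   0.2  14.2] w -0.0001
F 15.043927423078049
off t 40.58 p [0.4457 0.119  0.1507] F [ 0.3 -0.9 -1. ] w -0.0003
```

View pics/w_L.png

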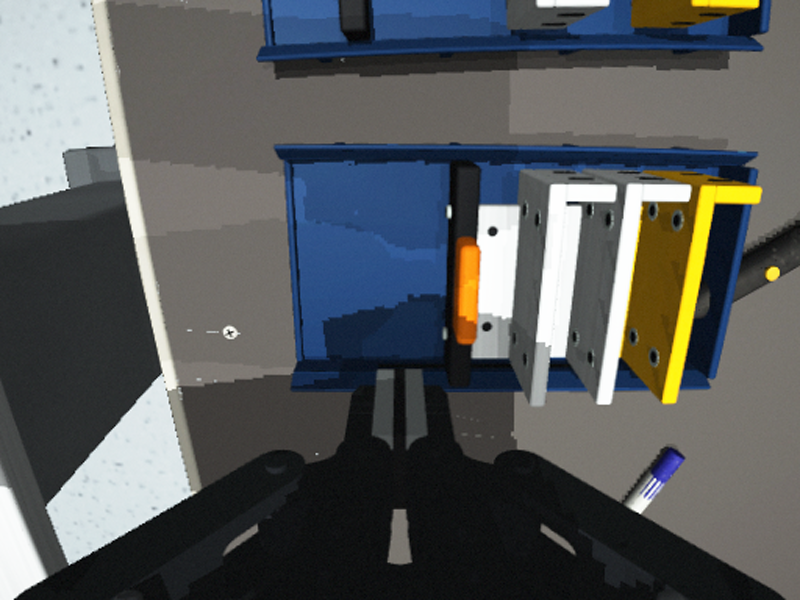

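The left row went solid, with force climbing from 7 N to 15 N right at the predicted flush position. The picture shows webs at (545,285), (620,285) and the sample at (690,290), parallel, with the follower at (463,270) against the last ledge. Next, the right tray.

```bash
sed -i 's/end=face-.011-.0145-.007/end=face-.011-.0145-.003/; s/z=.046/z=.048/' push.py
python3 - <<'E'
from push import *
push("SR",-.146,-.064)
snap("wrist","w_R")
E
```

```text
SR [(-172.0, 0.1), (-166.0, -0.1), (-160.0, 0.6), (-154.0, 2.9), (-148.0, 2.0), (-142.0, 2.1), (-136.0, 1.9), (-130.0, 2.4), (-124.0, 2.3), (-118.0, 2.8), (-112.0, 2.9), (-106.0, 3.0), (-100.0, 2.8), (-94.0, 2.9), (-88.0, 2.5), (-87.4, 4.7), (-86.8, 6.4), (-86.2, 7.6), (-85.6, 8.8), (-85.0, 10.7), (-84.4, 11.5), (-83.8, 12.8), (-83.2, 14.1), (-82.6, 15.4)]
pushed t 50.46 p [0.4869 0.2949 0.0478] F [-15.7  -1.9  11.6] w 0.0001
F 15.688682277437806
off t 51.77 p [0.4727 0.2954 0.1511] F [ 0.2  0.8 -0.3] w 0.0
```

View pics/w_R.png

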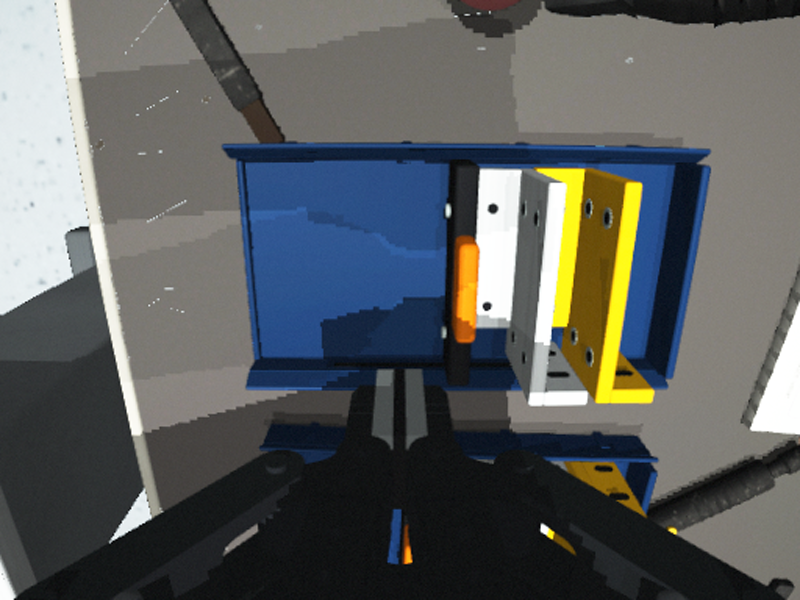

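The right row is tight too: the bracket web at (545,290) is parallel to the sample at (620,290), and the follower at (463,270) sits against the ledge.

```bash
python3 -c "
from rig import *
print(hand_in())"
```

```text
the job is handed in; nothing more can be done
None
```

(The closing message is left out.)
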